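# Spread washed stoppers on the warming plate and switch it on

## Task

The washed rubber stoppers have been dumped in a heap on the warming plate: spread them out over the whole plate in one even layer, at least one in each of the four marked quarters, none on top of another, and with about two fingers' width of space between any two. Then switch the plate on by turning the isolator handle next to it clockwise all the way. Leave the other things on the bench where they are.

Things in the scene. Friction and masses are not known exactly. Their poses are not given: they have to be found in the camera images.
- plate_top (a point): Centre of the flat aluminium top of the fixed lab warming plate, 40 mm above the bench. The plate is 194 mm along its x and 234 mm along its y. The flat top inside the rim is 180 mm (x) by 220 mm (y); the rim is 7 mm wide and rises 10 mm above the flat. Thin dark engraved lines at x = 0 and at y = 0 split the flat into four equal quarters. z is up.
- stopper1: One of six alike red-brown rubber stoppers, tapered round plugs 30 mm tall, 26 mm across at the small end and 29 mm at the wide end (up at the start), about 20 g. Origin at its middle, z along its axis. At the start they form a heap two layers high on the plate: four standing close together, two standing on top of them.
- stopper2: One of six alike red-brown rubber stoppers, tapered round plugs 30 mm tall, 26 mm across at the small end and 29 mm at the wide end (up at the start), about 20 g. Origin at its middle, z along its axis. At the start they form a heap two layers high on the plate: four standing close together, two standing on top of them.
- stopper3: One of six alike red-brown rubber stoppers, tapered round plugs 30 mm tall, 26 mm across at the small end and 29 mm at the wide end (up at the start), about 20 g. Origin at its middle, z along its axis. At the start they form a heap two layers high on the plate: four standing close together, two standing on top of them.
- stopper4: One of six alike red-brown rubber stoppers, tapered round plugs 30 mm tall, 26 mm across at the small end and 29 mm at the wide end (up at the start), about 20 g. Origin at its middle, z along its axis. At the start they form a heap two layers high on the plate: four standing close together, two standing on top of them.
- stopper5: One of six alike red-brown rubber stoppers, tapered round plugs 30 mm tall, 26 mm across at the small end and 29 mm at the wide end (up at the start), about 20 g. Origin at its middle, z along its axis. At the start they form a heap two layers high on the plate: four standing close together, two standing on top of them.
- stopper6: One of six alike red-brown rubber stoppers, tapered round plugs 30 mm tall, 26 mm across at the small end and 29 mm at the wide end (up at the start), about 20 g. Origin at its middle, z along its axis. At the start they form a heap two layers high on the plate: four standing close together, two standing on top of them.
- handle_grip (a point): Grip point of the rotary isolator's black bar handle, on its vertical turning axis, on top of a fixed grey enclosure (120 x 100 x 55 mm tall) beside the plate. The bar is 53 mm long, 14 mm wide, its top 7 mm above this point; below it lies a round base 80 mm across, whose top is 23 mm below this point. Its x axis lies along the bar and turns with it.
- handle (a joint): Turning angle of the isolator handle: near 0 = off (up to 0.12 at the start), pi/2 = fully on, at the stop. It grows clockwise as seen from above; friction keeps it where it is left.
- beaker: Bystander: clear glass beaker, 70 mm across, 90 mm tall; origin at the centre of its underside.
- tipbox: Bystander: closed pipette-tip box of grey plastic with a clear lid, 85 x 120 x 55 mm tall; origin at the centre of its underside.
- bottle: Bystander: white plastic bottle, 66 mm across, 140 mm tall, grey cap; origin at the centre of its underside.
- jar: Bystander: brown glass jar with black lid, 72 mm across, 85 mm tall; origin at the centre of its underside.

How it is judged:
By the outcome, as a careful person would: the job done as asked, in the order asked, and still so for the second after the job is handed in, with the robot touching nothing.
It also fails if it takes over 72 s, if anything falls off the work surface, if the arm or the gripper's body presses on something with over 40 N, if the wrist force passes 120 N, or if a joint passes its speed limit or range.

## Robot

A 6-joint arm with a two-finger parallel gripper is mounted at the origin on the work surface. World frame = base frame: x ahead of the robot, y to its left, z up, the work surface at z = 0. Lengths are in m, angles in rad, forces in N, time in s.
With the tool pointing down it reaches from about 0.325 to 0.9 m from the base axis. Payload 6.1 kg.
Tool frame: the origin (TCP) lies at the centre of the arm's flange, where the gripper is bolted on; the fingertips stand 182 mm ahead of it and the grasp point (between the pads) lies 164 mm ahead of it; z points along the fingers, y is the line along which they close (so a half turn about z gives the same grasp; the last joint's range is limited). The gripper opens to 87 mm and grips with 3 to 60 N. Pads are 19 mm wide; open, the fingers measure 117 mm over their backs; the gripper's body (75 mm by 190 mm) begins 51 mm behind the grasp point.
Start: joints at [1.064, 0.22, 1.526, -0, 1.395, -0.126], TCP at [0.232, 0.58, 0.405] pointing down, gripper open.
Joint ranges: [-2.98, 2.98], [-0.91, 2.08], [0.09, 2.57], [-1.24, 4.39], [0.2, 2.65], [-2.68, 2.68]. Speed limits (rad/s): [2.57, 2.57, 3.01, 3.14, 3.14, 3.14].

## Interface

Orientations are given as a unit quaternion [w, x, y, z].
In Python, from bench import arm gives the robot as it stands.
- The arm moves only by the tool move_arm, never from a script. Its argument "rows" is text: rows parted by semicolons, each of 7 numbers parted by spaces: the turn, a rotation vector about the world's x, y, z as a fraction of full scale, then the shift along the world's x, y, z as a fraction of full scale, then the opening, from -1 (shut) to 1 (fully open). A call has 1 to 12 rows; each row shifts and turns the commanded pose from where the row before left it; what a row does not reach is not made up. Full scale, the value 1, is 0.05 m for a shift and 8 degrees for a turn. A row lasts 1/10 s, in which the tool goes at most 50 mm and 8.59 degrees, less where a joint would pass 70% of its speed; a pose out of reach is approached as far as the arm can. A call with a number of a shift or a turn outside -1 to 1 is refused whole. A call with a gripper value outside its range is refused whole. The fingers move at their own pace and stop on an object; "newtons" is the grip in N (left out, the last holds). Time passes only in rows, so rows that do not move let the fingers close. It gives the time, the measured TCP pose, the force, the opening and the grip force at its end, in the units of the state.
- arm.get_state(): the state, without advancing time (a new reading comes with each control period).
- arm.camera(name): name is "scene" or "top" or "wrist"; returns the picture (480x640x3 uint8, red, green, blue); there is no depth.
- arm.camera_model(name): a dict with "camera_matrix" (3x3 intrinsics, pixels), "k1" (the pictures are not rectified: a ray, as slopes to the right and down, at radius r is drawn at 1 + k1 r^2 times it, then the intrinsics apply), "world_from_camera" (4x4, takes a point from camera to world coordinates); the wrist camera has in their place "T_tool_cam" (4x4, takes a point from camera to tool coordinates, whose origin is the TCP and whose axes are the flange's). Camera axes: x right, y up, looking along -z (the intrinsics and any distortion apply to the point x, -y, -z); pixel columns grow to the right and rows downward; lengths in m; the calibration is good to about 2 mm. A picture is of the moment at which its call begins: read the wrist's pose just before it. camera_model takes no time and is no camera call.
- arm.close_job(): hands the job in; it is judged then, once.
The state is a dict: "clock": time; "joint_pos": joint angles; "dq": joint speeds; "joint_torque": joint torques, N m; "eef_pos": TCP position; "tcp_rot": TCP orientation; "force": force on the tool from outside, world axes, zero at the start; "moment": the same for the moment, N m; "width": finger opening in m; "gripper_force": force on a finger pad.
Only numpy, scipy, OpenCV 4.12 (cv2) and the standard library are available. Lean on these libraries where they do the work, as an engineer would, in place of code of your own. Each camera call takes 0.05 s, during which the arm holds its last target. There are 200 camera calls.

## Working session

There is one attempt and no reset: what is moved stays moved. The work goes in short steps, Python scripts to look and compute and a tool call to move; the robot and the scene stay as the last step left them, time stands still between calls to the robot, and variables do not carry over. Pictures are saved under pics/ and viewed, at most 10 in all, crops included, and the job is handed in when it is done.

Besides the shell and the picture viewer there is one more tool, called after "Emit:" in YAML: its name, and indented under it one key for each argument. move_arm: Moves the arm, as the interface text tells. Its arguments: {"type":"object","properties":{"rows":{"type":"string"},"newtons":{"type":"number"}},"required":["rows"]}

```bash
mkdir -p pics; cat > h.py <<'E'
import numpy as np, cv2
from bench import arm
def pix2ray(cam,u,v,state=None):
    m=arm.camera_model(cam);K=np.array(m["camera_matrix"]);k=m["k1"]
    x=(u-K[0,2])/K[0,0];y=(v-K[1,2])/K[1,1]
    rd=np.hypot(x,y);r=rd
    for _ in range(20): r=rd/(1+k*r*r)
    s=r/rd if rd>0 else 1
    d=np.array([x*s,-y*s,-1.])
    if "world_from_camera" in m: T=np.array(m["world_from_camera"])
    else:
        from scipy.spatial.transform import Rotation as R
        w=state["tcp_rot"];T=np.eye(4);T[:3,:3]=R.from_quat([w[1],w[2],w[3],w[0]]).as_matrix();T[:3,3]=state["eef_pos"];T=T@np.array(m["T_tool_cam"])
    return T[:3,3],T[:3,:3]@d
def onz(cam,u,v,z,state=None):
    o,d=pix2ray(cam,u,v,state);return o+d*(z-o[2])/d[2]
def save(cam,name):
    im=arm.camera(cam);cv2.imwrite("pics/"+name,im[:,:,::-1]);return im
E
python3 - <<'E'
from h import *
s=arm.get_state();print(s)
for c in["top","scene"]:
    save(c,c+"0.png")
    m=arm.camera_model(c);print(np.round(m["camera_matrix"],1),m["k1"],np.round(m["world_from_camera"],3))
print(arm.camera_model("wrist"))
E
```

```text
{'clock': 0.0, 'joint_pos': array([ 1.06389228e+00,  2.21227990e-01,  1.52758836e+00,  1.03582621e-05,
        1.39467892e+00, -1.26108668e-01]), 'dq': array([-0.00027012,  0.0001751 , -0.00139743, -0.00059059,  0.00015303,
       -0.00105387]), 'joint_torque': array([ 6.01261363e-04, -4.94577169e+01, -3.87401426e+01,  7.02477456e-02,
        5.64254425e-02, -1.37095822e-04]), 'eef_pos': array([0.23216707, 0.57999956, 0.4036478 ]), 'tcp_rot': array([-3.00937906e-04,  1.89250225e-01,  9.81928433e-01, -9.02468203e-04]), 'force': array([-0.76787404, -0.75650302, -0.25517805]), 'moment': array([0.03625883, 0.02640388, 0.01437041]), 'gripper_force': 0.0, 'width': 0.0867532088811037}
[[461.3   0.  310. ]
 [  0.  461.3 225.5]
 [  0.    0.    1. ]] 0.007879972082659347 [[-0.163  0.966 -0.203  0.412]
 [-0.987 -0.159  0.036  0.019]
 [ 0.002  0.206  0.979  1.132]
 [ 0.     0.     0.     1.   ]]
[[519.2   0.  321.7]
 [  0.  519.2 241.4]
 [  0.    0.    1. ]] -0.034383817435621945 [[-0.491 -0.57   0.659  1.459]
 [ 0.871 -0.328  0.366  0.478]
 [ 0.007  0.754  0.657  0.904]
 [ 0.     0.     0.     1.   ]]
{'camera_matrix': array([[349.76338289,   0.        , 318.82702782],
       [  0.        , 349.76338289, 244.08187623],
       [  0.        ,   0.        ,   1.        ]]), 'k1': -0.031789451996680304, 'T_tool_cam': array([[-2.81835960e-04,  9.65193239e-01,  2.61537629e-01,
         7.12303660e-02],
       [ 9.99999839e-01,  1.43271305e-04,  5.48874822e-04,
        -4.65473283e-04],
       [ 4.92299430e-04,  2.61537742e-01, -9.65193124e-01,
         1.96287511e-02],
       [ 0.00000000e+00,  0.00000000e+00,  0.00000000e+00,
         1.00000000e+00]])}
```

View pics/top0.png

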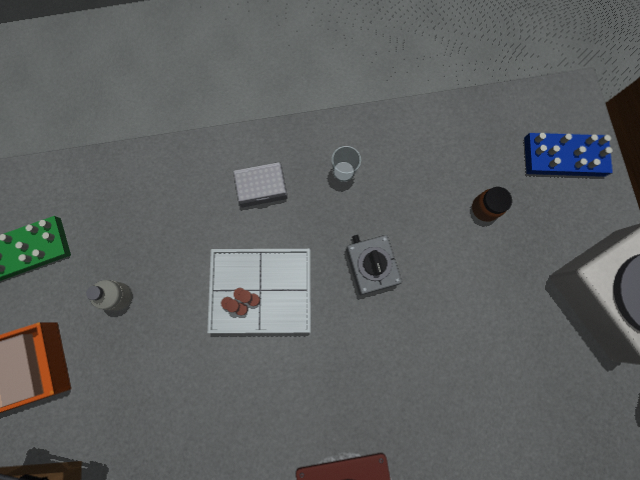

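View pics/scene0.png

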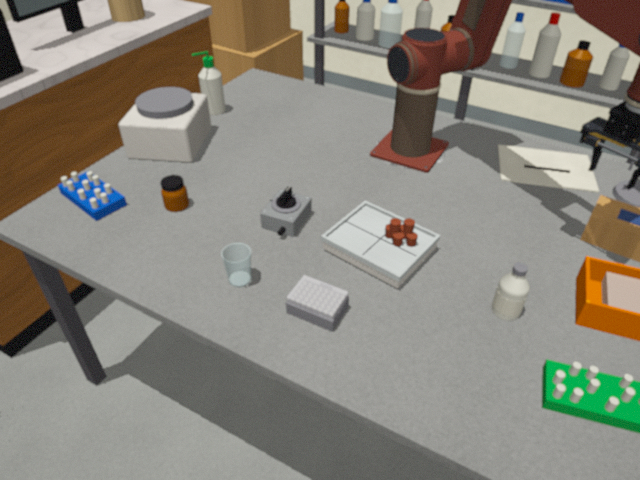

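The top view shows the plate at columns 210-310 and rows 249-335, the heap around (240,302), and the handle at (375,263) with its bar nearly vertical in the image. The scene view agrees with this. Next I'll locate these points.

```bash
python3 - <<'E'
from h import *
im=cv2.imread("pics/top0.png");hsv=cv2.cvtColor(im,cv2.COLOR_BGR2HSV)
m=((hsv[...,2]>120)&(hsv[...,1]<60)).astype(np.uint8);m[:, :190]=0;m[:,330:]=0;m[:235]=0;m[350:]=0
m=cv2.morphologyEx(m,cv2.MORPH_CLOSE,np.ones((5,5)))
c=max(cv2.findContours(m,0,1)[0],key=cv2.contourArea)
h=cv2.convexHull(c);q=cv2.approxPolyDP(h,6,True)[:,0];print(q)
P=np.array([onz("top",*p,0.05) for p in q]);print(P.round(4),P.mean(0),[np.linalg.norm(P[i]-P[i-1]) for i in range(len(P))])
print("heap",onz("top",240,302,0.09),"handle",onz("top",375,263,0.085))
cv2.imwrite("pics/c.png",np.hstack([cv2.resize(im[240:340,200:320],None,fx=4,fy=4,interpolation=2),cv2.resize(im[225:305,335:415],(320,400//1),interpolation=2)[:400]]) if 0 else cv2.resize(im[225:345,200:415],None,fx=3.5,fy=3.5,interpolation=2))
E
```

```text
[[309 248]
 [310 332]
 [207 332]
 [211 249]]
[[ 0.5833 -0.0096  0.05  ]
 [ 0.3914  0.0198  0.05  ]
 [ 0.4299  0.2517  0.05  ]
 [ 0.6188  0.2198  0.05  ]] [0.50584158 0.1204132  0.05      ] [np.float64(0.23216743539240017), np.float64(0.19411104441808746), np.float64(0.2350990036735423), np.float64(0.19152707557689355)]
heap [0.4819427  0.16297278 0.09      ] handle [ 0.51909929 -0.15154055  0.085     ]
```

View pics/c.png

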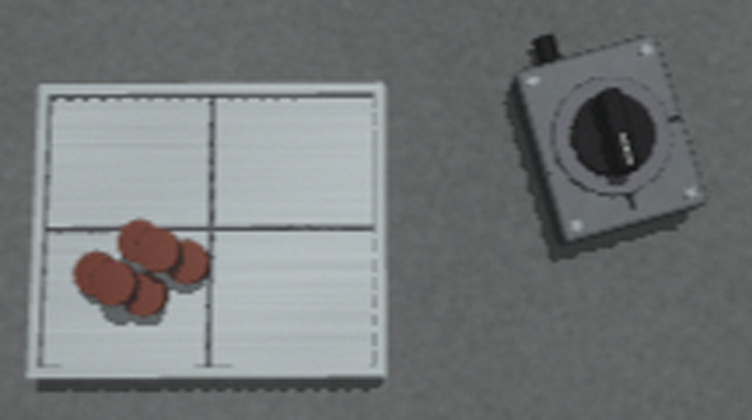

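Emit:
move_arm:
  rows: "0 0 0 0.49 -0.83 -0.08 1;0 0 0 0.49 -0.83 -0.08 1;0 0 0 0.49 -0.83 -0.08 1;0 0 0 0.49 -0.83 -0.08 1;0 0 0 0.49 -0.83 -0.08 1;0 0 0 0.49 -0.83 -0.08 1;0 0 0 0.49 -0.83 -0.08 1;0 0 0 0.49 -0.83 -0.08 1;0 0 0 0.49 -0.83 -0.08 1;0 0 0 0.49 -0.83 -0.08 1;0 0 0 0 0 0 1;0 0 0 0 0 0 1"

```text
clock: 1.3
eef_pos: [0.4775, 0.1642, 0.3642]
tcp_rot: [-0.001, 0.191, 0.982, -0.0]
force: [-0.3, 0.6, 0.1]
width: 0.0869
gripper_force: 0.0
```

```bash
python3 - <<'E'
from h import *
s=arm.get_state();print(s["eef_pos"],s["tcp_rot"])
save("wrist","w1.png");np.save("s1.npy",s,allow_pickle=True)
E
```

```text
[0.47749631 0.16422402 0.36420993] [-7.02994826e-04  1.90791191e-01  9.81630392e-01 -1.76868128e-05]
```

View pics/w1.png

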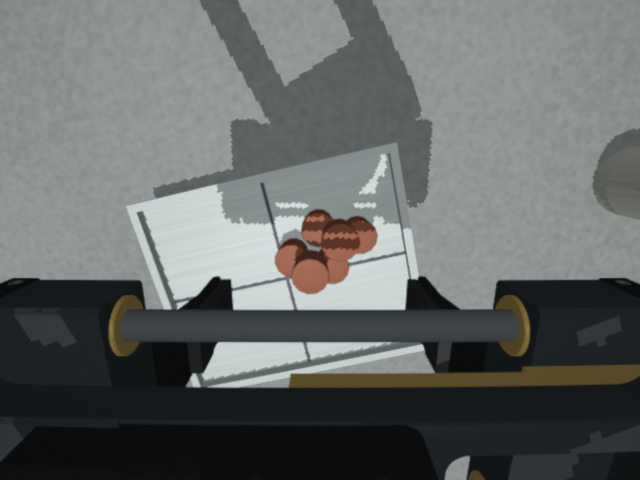

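The wrist view shows all six: upper two centred near (341,238) and (310,275), lower four near (318,226), (361,235), (291,257), (335,267). I'll zoom in and compute the plate frame.

```bash
python3 - <<'E'
from h import *
im=cv2.imread("pics/w1.png")[200:300,262:390]
cv2.imwrite("pics/w1c.png",cv2.resize(im,None,fx=6,fy=6,interpolation=2))
E
```

```text
(no output)
```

View pics/w1c.png

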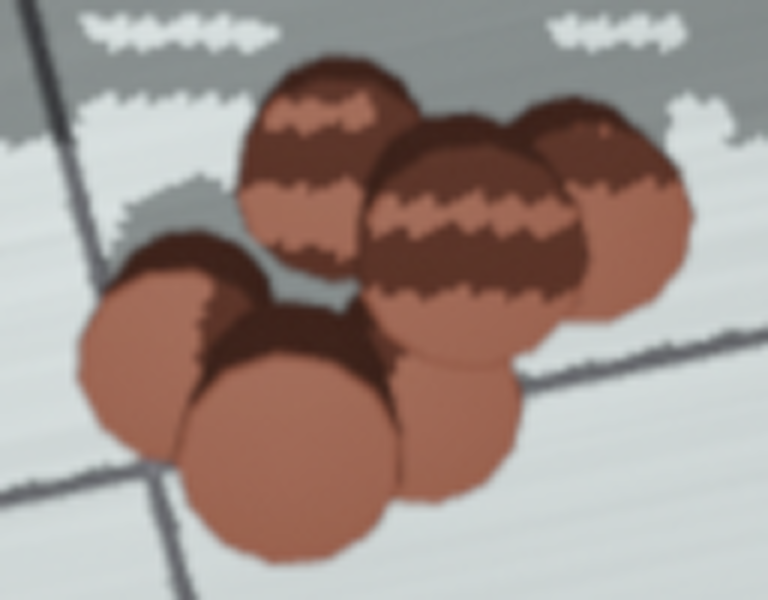

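Crop readings for the top-face centres: upper A (290,456) and B (474,254); lower C (176,365), D (333,182), E (596,226) and F (426,406). The engraved lines cross at (150,470).

```bash
cat > plan.py <<'E'
import numpy as np
from scipy.spatial.transform import Rotation as R
C=np.array([.505,.120]);YAW=np.radians(-9.1)
M=np.array([[np.cos(YAW),-np.sin(YAW)],[np.sin(YAW),np.cos(YAW)]])
E
python3 - <<'E'
from h import *
from plan import *
s=np.load("s1.npy",allow_pickle=True).item()
D={"A":(290,456,.1),"B":(474,254,.1),"C":(176,365,.07),"D":(333,182,.07),"E":(596,226,.07),"F":(426,406,.07),"X":(150,470,.04)}
P={}
for k,(u,v,z) in D.items():
    p=onz("wrist",u/6+262,v/6+200,z,s);P[k]=p[:2];print(k,p.round(4),"plate mm",(M.T@(p[:2]-C)*1e3).round(1))
for a,b in["CD","DE","EF","FC","CE","DF","AB"]: print(a,b,(np.linalg.norm(P[a]-P[b])*1e3).round(1))
print("diamA",np.linalg.norm(onz("wrist",182/6+262,276,.1,s)-onz("wrist",398/6+262,276,.1,s)))
print("yaw tool x",np.degrees(np.arctan2(*R.from_quat(np.roll(s["tcp_rot"],-1)).as_matrix()[[1,0],0])))
# line directions wrist: vertical line through image
a,b=[onz("wrist",*p,.04,s) for p in[(265,187),(308,358)]];print("ang",np.degrees(np.arctan2(*(b-a)[[1,0]])))
a,b=[onz("wrist",*p,.04,s) for p in[(178,301),(404,253)]];print("ang",np.degrees(np.arctan2(*(b-a)[[1,0]])))
# handle bar from top
for u,v in[(610,88),(622,180),(627,150),(615,133)]: print(onz("top",200+u/3.5,225+v/3.5,.09).round(4))
E
```

```text
A [0.4927 0.1505 0.1   ] plate mm [-17.   28.2]
B [0.4771 0.1809 0.1   ] plate mm [-37.2  55.8]
C [0.4846 0.1362 0.07  ] plate mm [-22.7  12.7]
D [0.4688 0.1658 0.07  ] plate mm [-43.   39.5]
E [0.4877 0.1965 0.07  ] plate mm [-29.2  72.8]
F [0.503  0.1658 0.07  ] plate mm [-9.3 44.9]
X [0.5067 0.1198 0.04  ] plate mm [1.7 0.1]
C D 33.6
D E 36.0
E F 34.2
F C 34.9
C E 60.4
D F 34.2
A B 34.2
diamA 0.026752477182560713
yaw tool x 158.00206099001215
ang -9.990195177986655
ang 80.69188035473789
[ 0.5478 -0.1548  0.09  ]
[ 0.4877 -0.1509  0.09  ]
[ 0.5062 -0.1579  0.09  ]
[ 0.5183 -0.1523  0.09  ]
```

Emit:
move_arm:
  rows: "0 0 -1 0.03 -0.03 -0.1 0.15;0 0 -1 0.03 -0.03 -0.1 0.15;0 0 -1 0.03 -0.03 -0.1 0.15;0 0 -1 0.03 -0.03 -0.1 0.15;0 0 -1 0.03 -0.03 -0.1 0.15;0 0 -1 0.03 -0.03 -0.1 0.15;0 0 -1 0.03 -0.03 -0.1 0.15;0 0 -1 0.03 -0.03 -0.1 0.15;0 0 -1 0.03 -0.03 -0.1 0.15;0 0 -0.68 0.03 -0.03 -0.1 0.15;0 0 0 0 0 0 0.15;0 0 0 0 0 0 0.15"
  newtons: 10

```text
clock: 2.55
eef_pos: [0.4917, 0.1515, 0.3148]
tcp_rot: [-0.0, 0.76, 0.65, -0.0]
force: [-0.4, 0.9, 0.6]
width: 0.0504
gripper_force: 0.0
```

Emit:
move_arm:
  rows: "0 0 0 0.02 -0.02 -0.4 0.15;0 0 0 0 0 -0.4 0.15;0 0 0 0 0 -0.34 0.15;0 0 0 0 0 0 0.15;0 0 0 0 0 0 -1;0 0 0 0 0 0 -1;0 0 0 0 0 0 -1;0 0 0 0 0 0 -1"
  newtons: 10

```text
clock: 3.35
eef_pos: [0.4937, 0.1493, 0.2588]
tcp_rot: [0.0, 0.762, 0.648, 0.001]
force: [-0.0, -0.5, 2.4]
width: 0.0276
gripper_force: 9.9
```

Emit:
move_arm:
  rows: "0 0 0 0 0 0.4 -1;0 0 0 0.3 -0.7 0 -1;0 0 0 0.3 -0.7 0 -1;0 0 0 0.3 -0.71 0 -1;0 0 0 0 0 -0.5 -1;0 0 0 0 0 -0.3 -1;0 0 0 0 0 -0.18 -1;0 0 0 0 0 0 -1;0 0 0 0 0 0 -1"

```text
clock: 4.25
eef_pos: [0.538, 0.0445, 0.2286]
tcp_rot: [-0.0, 0.761, 0.648, -0.0]
force: [-0.0, 0.2, -1.3]
width: 0.0276
gripper_force: 10.0
```

Emit:
move_arm:
  rows: "0 0 0 0 0 0 0;0 0 0 0 0 0 0;0 0 0 0 0 0.6 0.15;0 0 0 0 0 0.9 0.15;0 0 0 -0.3 0.68 0 0.15;0 0 0 -0.3 0.68 0 0.15;0 0 0 -0.3 0.68 0 0.15;0 0 0 -0.32 0.69 0 0.15;0 0 0 0 0 0 0.15;0 0 0 0 0 -0.5 0.15;0 0 0 0 0 -0.4 0.15;0 0 0 0 0 0 0.15"

```text
clock: 5.45
eef_pos: [0.4761, 0.1797, 0.2563]
tcp_rot: [-0.001, 0.762, 0.648, -0.002]
force: [-0.2, 0.1, -0.2]
width: 0.0502
gripper_force: 0.0
```

Emit:
move_arm:
  rows: "0 0 0 0 0 0 -1;0 0 0 0 0 0 -1;0 0 0 0 0 0 -1;0 0 0 0 0 0 -1"

```text
clock: 5.85
eef_pos: [0.4777, 0.1802, 0.2597]
tcp_rot: [0.0, 0.762, 0.648, 0.001]
force: [0.3, -0.4, 1.7]
width: 0.0279
gripper_force: 10.0
```

Emit:
move_arm:
  rows: "0 0 0 0 0 0.4 -1;0 0 0 0.49 -0.45 0 -1;0 0 0 0.49 -0.45 0 -1;0 0 0 0.49 -0.46 0 -1;0 0 0 0 0 -0.5 -1;0 0 0 0 0 -0.3 -1;0 0 0 0 0 -0.18 -1;0 0 0 0 0 0 -1;0 0 0 0 0 0 -1;0 0 0 0 0 0 0;0 0 0 0 0 0 0;0 0 0 0 0 0.6 0"

```text
clock: 7.05
eef_pos: [0.5487, 0.1122, 0.2563]
tcp_rot: [-0.002, 0.762, 0.648, -0.003]
force: [-0.7, -0.2, -0.6]
width: 0.0413
gripper_force: 0.0
```

Emit:
move_arm:
  rows: "0 0 0 0 0 1 0.15;0 0 0 0 -0.9 0.3 0.15;0 0 0 0 -0.9 0 0.15;0 0 0 0 0 0 0.15;0 0 0 0 0 0 0.15"

```text
clock: 7.55
eef_pos: [0.5507, 0.0215, 0.3251]
tcp_rot: [0.0, 0.763, 0.647, 0.0]
force: [-0.2, -0.0, -0.8]
width: 0.0502
gripper_force: 0.0
```

```bash
python3 - <<'E'
from h import *
s=arm.get_state();print(s["eef_pos"],s["tcp_rot"])
save("wrist","w2.png");np.save("s2.npy",s,allow_pickle=True)
E
```

```text
[0.55072841 0.02145213 0.32509066] [4.11884400e-05 7.62652378e-01 6.46808505e-01 3.25200494e-04]
```

View pics/w2.png

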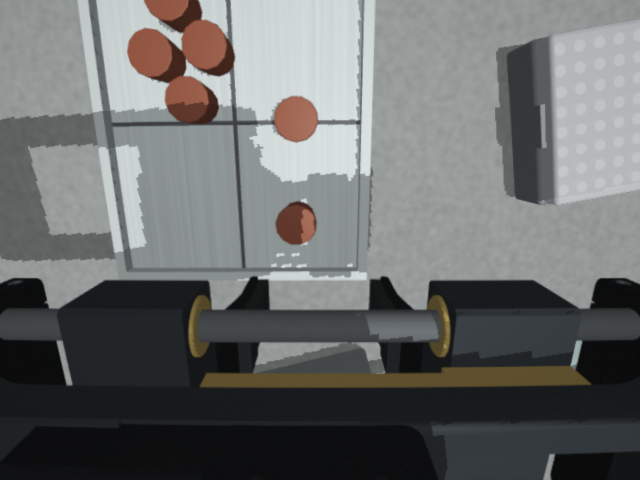

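Both placed stoppers stand upright at (295,222) and (296,119). The remaining four are intact: C (188,98), D (151,53), F (204,45) and E, cut off at the top of the image.

```bash
python3 - <<'E'
from h import *
from plan import *
s=np.load("s2.npy",allow_pickle=True).item()
for k,u,v,z in[("A",295,222,.07),("B",296,119,.07),("C",187,98,.07),("D",150,53,.07),("F",204,45,.07),("X",236,123,.04)]:
    print(k,onz("wrist",u,v,z,s).round(4))
E
```

```text
A [0.5384 0.0466 0.07  ]
B [0.5511 0.1124 0.07  ]
C [0.4854 0.1365 0.07  ]
D [0.4692 0.1659 0.07  ]
F [0.5033 0.1644 0.07  ]
X [0.5065 0.1196 0.04  ]
```

Emit:
move_arm:
  rows: "0 0 0 -0.44 0.76 0 0.15;0 0 0 -0.44 0.76 0 0.15;0 0 0 -0.43 0.77 0 0.15;0 0 0 0 0 -0.5 0.15;0 0 0 0 0 -0.6 0.15;0 0 0 0 0 -0.6 0.15;0 0 0 0 0 -0.22 0.15;0 0 0 0 0 0 0.15;0 0 0 0 0 0 -1;0 0 0 0 0 0 -1;0 0 0 0 0 0 -1;0 0 0 0 0 0 -1"

```text
clock: 8.8
eef_pos: [0.4858, 0.1367, 0.2298]
tcp_rot: [0.0, 0.762, 0.648, 0.001]
force: [-0.2, 0.1, 3.3]
width: 0.0277
gripper_force: 10.0
```

Emit:
move_arm:
  rows: "0 0 0 0 0 0.4 -1;0 0 0 -0.35 -0.78 0 -1;0 0 0 -0.35 -0.78 0 -1;0 0 0 0 0 0 -1;0 0 0 0 0 -0.2 -1;0 0 0 0 0 -0.18 -1;0 0 0 0 0 0 -1;0 0 0 0 0 0 0;0 0 0 0 0 0 0;0 0 0 0 0 0.7 0;0 0 0 0 0 0.7 0.15"

```text
clock: 9.9
eef_pos: [0.4496, 0.0591, 0.2993]
tcp_rot: [-0.001, 0.762, 0.648, -0.001]
force: [0.5, -0.4, -0.4]
width: 0.0456
gripper_force: 0.0
```

Emit:
move_arm:
  rows: "0 0 0 0.25 0.92 0 0.15;0 0 0 0.25 0.92 0 0.15;0 0 0 0.25 0.92 0 0.15;0 0 0 0 0 0 0.15;0 0 0 0 0 -0.7 0.15;0 0 0 0 0 -0.5 0.15;0 0 0 0 0 -0.22 0.15;0 0 0 0 0 0 0.15;0 0 0 0 0 0 -1;0 0 0 0 0 0 -1;0 0 0 0 0 0 -1;0 0 0 0 0 0 -1"

```text
clock: 11.1
eef_pos: [0.4882, 0.1968, 0.2298]
tcp_rot: [0.0, 0.762, 0.648, 0.001]
force: [-0.5, 0.4, 3.7]
width: 0.028
gripper_force: 10.0
```

Emit:
move_arm:
  rows: "0 0 0 0 0 1 -1;0 0 0 0.74 -0.15 0 -1;0 0 0 0.73 -0.15 0 -1;0 0 0 0 0 0 -1;0 0 0 0 0 -0.5 -1;0 0 0 0 0 -0.3 -1;0 0 0 0 0 -0.18 -1;0 0 0 0 0 0 -1;0 0 0 0 0 0 0;0 0 0 0 0 0 0;0 0 0 0 0 0.7 0;0 0 0 0 0 1 0.15"

```text
clock: 12.3
eef_pos: [0.5598, 0.1815, 0.3125]
tcp_rot: [-0.002, 0.762, 0.648, -0.003]
force: [0.8, 0.7, 1.0]
width: 0.0453
gripper_force: 0.0
```

Emit:
move_arm:
  rows: "0 0 1 -0.17 -0.03 0.2 0.15;0 0 1 -0.17 -0.03 0 0.15;0 0 1 -0.17 -0.03 0 0.15;0 0 1 -0.17 -0.03 0 0.15;0 0 1 -0.17 -0.03 0 0.15;0 0 1 -0.17 -0.03 0 0.15;0 0 1 -0.17 -0.03 0 0.15;0 0 1 -0.17 -0.03 0 0.15;0 0 1 -0.17 -0.03 0 0.15;0 0 1 -0.17 -0.03 0 0.15;0 0 1 -0.16 -0.02 0 0.15;0 0 0.25 0 0 0 0.15"

```text
clock: 13.5
eef_pos: [0.4676, 0.1657, 0.3252]
tcp_rot: [0.0, 0.078, 0.997, 0.0]
force: [-0.1, -0.3, 0.5]
width: 0.0503
gripper_force: 0.0
```

Emit:
move_arm:
  rows: "0 0 0 0 0 0 0.15"

```text
clock: 13.6
eef_pos: [0.4682, 0.1658, 0.3254]
tcp_rot: [0.001, 0.081, 0.997, 0.0]
force: [-0.1, 0.3, 0.3]
width: 0.0499
gripper_force: 0.0
```

```bash
python3 - <<'E'
from h import *
s=arm.get_state();print(s["eef_pos"],s["tcp_rot"],s["joint_pos"].round(2))
save("top","t2.png")
im=cv2.imread("pics/t2.png")[225:345,200:415]
cv2.imwrite("pics/t2c.png",cv2.resize(im,None,fx=3.5,fy=3.5,interpolation=2))
save("wrist","w3.png");np.save("s3.npy",s,allow_pickle=True)
E
```

```text
[0.46821259 0.16577873 0.32539433] [6.65944443e-04 8.05622464e-02 9.96749344e-01 1.62124519e-04] [ 0.18 -0.02  1.94 -0.    1.22 -1.23]
```

View pics/w3.png

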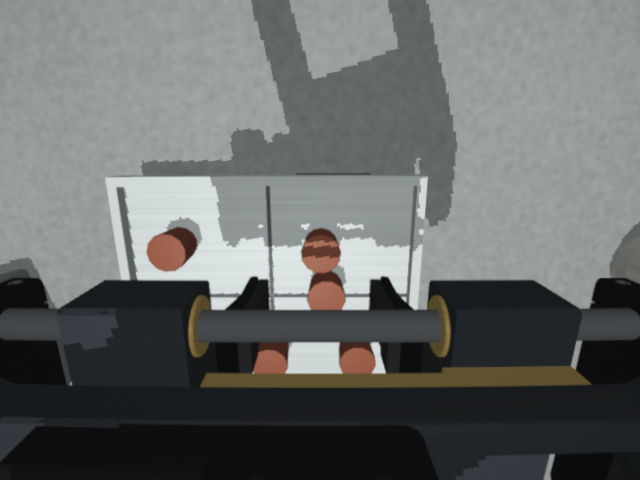

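D at (321,253) and F at (326,298) are undisturbed, and D lies between the fingers.

Emit:
move_arm:
  rows: "0 0 0 0 0 -0.7 0.15;0 0 0 0 0 -0.6 0.15;0 0 0 0 0 -0.4 0.15;0 0 0 0 0 -0.22 0.15;0 0 0 0 0 0 0.15;0 0 0 0 0 0 -1;0 0 0 0 0 0 -1;0 0 0 0 0 0 -1;0 0 0 0 0 0 -1"

```text
clock: 14.6
eef_pos: [0.4687, 0.1658, 0.2297]
tcp_rot: [0.001, 0.081, 0.997, 0.0]
force: [0.3, 0.3, 3.6]
width: 0.0278
gripper_force: 10.0
```

Emit:
move_arm:
  rows: "0 0 0 0 0 0.4 -1;0 0 0 -0.14 -0.77 0 -1;0 0 0 0 0 0 -1;0 0 0 0 0 -0.2 -1;0 0 0 0 0 -0.18 -1;0 0 0 0 0 0 -1;0 0 0 0 0 0 0;0 0 0 0 0 0 0;0 0 0 0 0 0.7 0;0 0 0 0 0 0.5 0.15"

```text
clock: 15.6
eef_pos: [0.4611, 0.1275, 0.2903]
tcp_rot: [-0.001, 0.081, 0.997, -0.0]
force: [1.4, -0.7, 0.5]
width: 0.0452
gripper_force: 0.0
```

Emit:
move_arm:
  rows: "0 0 0 0.42 0.38 0 0.15;0 0 0 0.42 0.38 0 0.15;0 0 0 0 0 -0.5 0.15;0 0 0 0 0 -0.5 0.15;0 0 0 0 0 -0.22 0.15;0 0 0 0 0 0 0.15;0 0 0 0 0 0 -1;0 0 0 0 0 0 -1;0 0 0 0 0 0 -1;0 0 0 0 0 0 -1"

```text
clock: 16.6
eef_pos: [0.5038, 0.1653, 0.2298]
tcp_rot: [0.001, 0.081, 0.997, 0.0]
force: [-0.3, 1.1, 2.8]
width: 0.0276
gripper_force: 10.0
```

Emit:
move_arm:
  rows: "0 0 0 0 0 0.4 -1;0 0 0 -0.6 0.61 0 -1;0 0 0 0 0 0 -1;0 0 0 0 0 -0.2 -1;0 0 0 0 0 -0.18 -1;0 0 0 0 0 0 -1;0 0 0 0 0 0 -0.08;0 0 0 0 0 0 -0.08;0 0 0 0 0 0.6 -0.08;0 0 0 0 0 1 0;0 0 0 0 0 0.4 0"

```text
clock: 17.7
eef_pos: [0.4745, 0.1958, 0.334]
tcp_rot: [0.003, 0.081, 0.997, 0.001]
force: [0.6, -0.5, 0.6]
width: 0.0426
gripper_force: 0.0
```

Emit:
move_arm:
  rows: "0 0 0 0.11 -0.87 0 0.15;0 0 0 0.11 -0.87 0 0.15;0 0 0 0.11 -0.87 0 0.15;0 0 0 0.11 -0.87 0 0.15;0 0 0 0.11 -0.87 0 0.15;0 0 0 0.11 -0.87 0 0.15;0 0 0 0.11 -0.87 0 0.15;0 0 0 0.11 -0.87 0 0.15;0 0 0 0 0 0 0.15;0 0 0 0 0 0 0.15"

```text
clock: 18.7
eef_pos: [0.517, -0.1534, 0.3294]
tcp_rot: [-0.0, 0.082, 0.997, 0.0]
force: [-0.0, 0.6, -0.4]
width: 0.0499
gripper_force: 0.0
```

```bash
python3 - <<'E'
from h import *
s=arm.get_state();print(s["eef_pos"],s["tcp_rot"],s["joint_pos"].round(2))
save("wrist","w4.png");np.save("s4.npy",s,allow_pickle=True)
save("top","t4.png")
a=cv2.imread("pics/w4.png")[150:340,170:490]
b=cv2.imread("pics/t4.png")[235:345,200:320]
a=cv2.resize(a,None,fx=2.4,fy=2.4,interpolation=2)[:456,:768]
cv2.imwrite("pics/m4.png",a)
hsv=cv2.cvtColor(cv2.imread("pics/t4.png"),cv2.COLOR_BGR2HSV)
m=(((hsv[...,0]<12)|(hsv[...,0]>170))&(hsv[...,1]>90)&(hsv[...,2]>50)).astype(np.uint8);m[:245]=0;m[336:]=0;m[:,:205]=0;m[:,315:]=0
n,l,st,ce=cv2.connectedComponentsWithStats(m)
from plan import *
C=np.array([.506,.12])
for i in range(1,n):
    if st[i,4]>15: p=onz("top",*ce[i],.06);print(st[i,4],ce[i].round(1),p.round(4),(M.T@(p[:2]-C)*1e3).round(1))
E
```

```text
[ 0.51704551 -0.15336628  0.32938082] [-4.10837062e-04  8.21208064e-02  9.96622252e-01  3.02667383e-04] [-0.43  0.08  1.83  0.    1.23 -1.84]
107 [229.6 270. ] [0.5607 0.1814 0.06  ] [44.3 69.2]
103 [259.  269.2] [0.5515 0.1135 0.06  ] [46.   0.8]
105 [289.  269.6] [0.5391 0.045  0.06  ] [ 44.5 -68.8]
111 [228.3 309.3] [0.472  0.1956 0.06  ] [-45.6  69.2]
109 [258.2 309.6] [0.4601 0.1283 0.06  ] [-46.6   1. ]
105 [288.8 309.1] [0.4498 0.0591 0.06  ] [-45.8 -69. ]
```

View pics/m4.png

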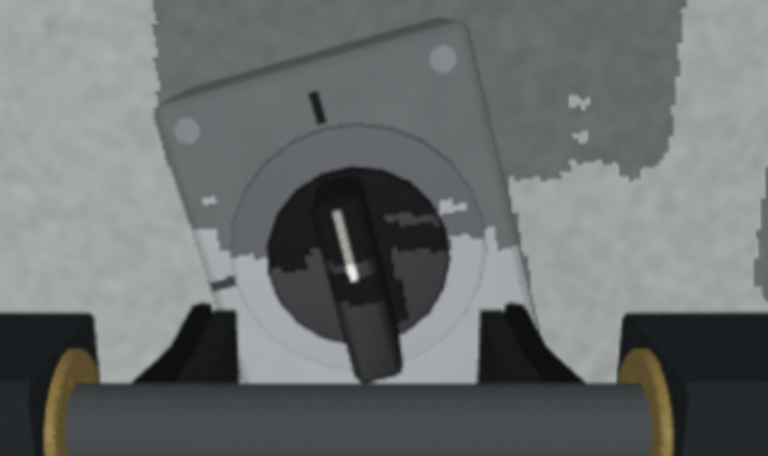

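All six stoppers stand within 2 mm of their targets on the top view. In the wrist crop, the bar runs from about (338,180) to (378,375), with the white mark from (337,212) to (353,280). The grey base disc is centred at about (359,248).

```bash
python3 - <<'E'
from h import *
s=np.load("s4.npy",allow_pickle=True).item()
f=lambda u,v,z:onz("wrist",170+u/2.4,150+v/2.4,z,s)
print("disc",f(359,248,.058),f(231,248,.058)-f(487,248,.058))
print("knob",f(358,256,.06),f(358,256,.07))
a,b=f(337,212,.088),f(353,280,.088);print("mark",a,b,np.degrees(np.arctan2(*(b-a)[[1,0]])))
a,b=f(318,205,.088),f(348,345,.088);print("edge",a,b,np.degrees(np.arctan2(*(b-a)[[1,0]])))
a,b=f(340,180,.088),f(380,375,.088);print("ends",a,b,(a+b)/2,np.linalg.norm(a-b))
a,b=f(313,95,.055),f(322,122,.055);print("onmark",a,b,np.degrees(np.arctan2(*(b-a)[[1,0]])))
y=np.degrees(np.arctan2(*__import__("scipy.spatial.transform",fromlist=['R']).Rotation.from_quat(np.roll(s["tcp_rot"],-1)).as_matrix()[[1,0],1]));print("closing",y)
E
```

```text
disc [ 0.52082431 -0.15390289  0.058     ] [-0.01314316 -0.07909234  0.        ]
knob [ 0.52274685 -0.1545408   0.06      ] [ 0.51969839 -0.15404303  0.07      ]
mark [ 0.50090143 -0.156739    0.088     ] [ 0.52088264 -0.15566618  0.088     ] 3.0733330248131616
edge [ 0.49812006 -0.1615017   0.088     ] [ 0.53990358 -0.16029756  0.088     ] 1.6507209915065457
ends [ 0.4922617  -0.15442649  0.088     ] [ 0.55059638 -0.15276681  0.088     ] [ 0.52142904 -0.15359665  0.088     ] 0.058358278365107104
onmark [ 0.47188488 -0.15987085  0.055     ] [ 0.48038799 -0.15861625  0.055     ] 8.393198038475587
closing 80.57902501463491
```

Emit:
move_arm:
  rows: "0 0 1 0.08 -0.01 -0.3 0;0 0 0.43 0 0 -0.5 0;0 0 0 0 0 -0.4 0;0 0 0 0 0 -0.2 0;0 0 0 0 0 -0.16 0;0 0 0 0 0 0 0;0 0 0 0 0 0 0"

```text
clock: 19.5
eef_pos: [0.5218, -0.1524, 0.2525]
tcp_rot: [0.001, -0.019, 1.0, -0.0]
force: [0.4, 0.6, -0.7]
width: 0.0437
gripper_force: 0.0
```

Emit:
move_arm:
  rows: "0 0 0 0 0 0 -1;0 0 0 0 0 0 -1;0 0 0 0 0 0 -1;0 0 0 0 0 0 -1;0 0 0 0 0 0 -1"
  newtons: 20

```text
clock: 20.0
eef_pos: [0.5213, -0.1535, 0.2519]
tcp_rot: [0.0, -0.019, 1.0, -0.001]
force: [0.2, -2.7, -0.4]
width: 0.0137
gripper_force: 20.0
```

Gripped the bar at 14 mm. Now I'll turn it clockwise, a little slower near the stop.

Emit:
move_arm:
  rows: "0 0 -0.8 0 0 0 -1;0 0 -0.8 0 0 0 -1;0 0 -0.8 0 0 0 -1;0 0 -0.8 0 0 0 -1;0 0 -0.8 0 0 0 -1;0 0 -0.8 0 0 0 -1;0 0 -0.8 0 0 0 -1;0 0 -0.8 0 0 0 -1;0 0 -0.8 0 0 0 -1;0 0 -0.8 0 0 0 -1;0 0 -0.8 0 0 0 -1;0 0 -0.8 0 0 0 -1"

```text
clock: 21.2
eef_pos: [0.5213, -0.1536, 0.2519]
tcp_rot: [0.001, 0.608, 0.794, -0.001]
force: [0.5, -3.9, 0.1]
width: 0.0139
gripper_force: 20.0
```

```bash
python3 - <<'E'
from h import *
s=arm.get_state();print(s["eef_pos"],s["tcp_rot"],s["moment"],s["force"],s["joint_pos"].round(2),np.degrees(2*np.arctan2(s["tcp_rot"][2],s["tcp_rot"][1])))
E
```

```text
[ 0.52132088 -0.15363799  0.25186003] [ 7.35335869e-04  6.07884376e-01  7.94024925e-01 -6.81210533e-04] [-0.75563997  0.03984664  0.12502359] [ 0.49641075 -3.89497621  0.11203982] [-0.43  0.19  1.87 -0.    1.08 -0.69] 105.12658338103822
```

Emit:
move_arm:
  rows: "0 0 -0.4 0 0 0 -1;0 0 -0.4 0 0 0 -1;0 0 -0.1 0 0 0 -1;0 0 0 0 0 0 -1"

```text
clock: 21.6
eef_pos: [0.5213, -0.1536, 0.2519]
tcp_rot: [0.001, 0.655, 0.756, -0.001]
force: [0.1, -5.6, -1.0]
width: 0.0141
gripper_force: 20.0
```

```bash
cat > q.py <<'E'
from h import *
s=arm.get_state();print(s["eef_pos"].round(4),s["moment"].round(3),s["force"].round(1),np.degrees(2*np.arctan2(s["tcp_rot"][2],s["tcp_rot"][1])))
E
python3 q.py
```

```text
[ 0.5213 -0.1536  0.2519] [-1.057  0.035  0.098] [ 0.1 -5.6 -1. ] 98.21784004816328
```

Emit:
move_arm:
  rows: "0 0 -0.25 0 0 0 -1;0 0 0 0 0 0 -1"

```text
clock: 21.8
eef_pos: [0.5213, -0.1536, 0.2519]
tcp_rot: [0.001, 0.668, 0.744, -0.001]
force: [-0.5, -4.8, -0.1]
width: 0.0138
gripper_force: 20.0
```

```bash
python3 q.py
```

```text
[ 0.5213 -0.1536  0.2519] [-1.023  0.091  0.033] [-0.5 -4.8 -0.1] 96.19114968831973
```

Emit:
move_arm:
  rows: "0 0 -0.3 0 0 0 -1;0 0 0 0 0 0 -1"

```text
clock: 22.0
eef_pos: [0.5213, -0.1536, 0.2519]
tcp_rot: [0.001, 0.683, 0.73, -0.001]
force: [0.1, -4.6, -1.4]
width: 0.014
gripper_force: 20.0
```

```bash
python3 q.py
```

```text
[ 0.5213 -0.1536  0.2519] [-1.031  0.065  0.4  ] [ 0.1 -4.6 -1.4] 93.8151745146906
```

Emit:
move_arm:
  rows: "0 0 -0.3 0 0 0 -1;0 0 0 0 0 0 -1"

```text
clock: 22.2
eef_pos: [0.5213, -0.1534, 0.2519]
tcp_rot: [0.001, 0.698, 0.716, -0.001]
force: [-0.3, -5.4, -0.0]
width: 0.0148
gripper_force: 20.0
```

```bash
python3 q.py
```

```text
[ 0.5213 -0.1534  0.2519] [-1.064  0.138  0.433] [-0.3 -5.4 -0. ] 91.44350480174015
```

The moment has risen and the fingers are being pried open, so the bar is at its stop. I'll squeeze firmly once, release, back off and check.

Emit:
move_arm:
  rows: "0 0 -0.1 0 0 0 -1;0 0 0 0 0 0 -1;0 0 0 0 0 0 -1"
  newtons: 35

```text
clock: 22.5
eef_pos: [0.5213, -0.1533, 0.2519]
tcp_rot: [0.001, 0.702, 0.712, -0.001]
force: [-0.6, -5.1, -0.8]
width: 0.0148
gripper_force: 35.7
```

```bash
python3 q.py
```

```text
[ 0.5213 -0.1533  0.2519] [-0.973  0.198  0.673] [-0.6 -5.1 -0.8] 90.75292523711356
```

Emit:
move_arm:
  rows: "0 0 0 0 0 0 0;0 0 0 0 0 0 0;0 0 0 0 0 0 0;0 0 0 0 0 0.6 0;0 0 0 0 0 1 0;0 0 0 0 -0.4 0.6 0;0 0 0 0 -0.8 0 0;0 0 0 0 0 0 0;0 0 0 0 0 0 0"

```text
clock: 23.4
eef_pos: [0.521, -0.2131, 0.3614]
tcp_rot: [-0.001, 0.704, 0.71, 0.0]
force: [0.4, -0.6, 0.1]
width: 0.0438
gripper_force: 0.0
```

```bash
python3 - <<'E'
from h import *
s=arm.get_state();print(s["eef_pos"],s["tcp_rot"])
save("wrist","w5.png");np.save("s5.npy",s,allow_pickle=True)
save("top","t5.png")
E
```

```text
[ 0.5210372  -0.21308921  0.36139207] [-5.60043735e-04  7.04008522e-01  7.10191270e-01  2.16681677e-04]
```

View pics/w5.png

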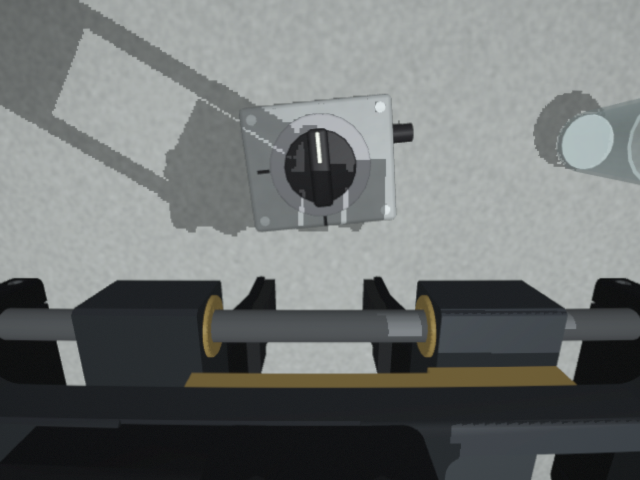

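The bar now runs from (318,130) to (324,205), in line with the tick at (325,221). I'll do a quick numeric check of its angle and of the stoppers and bystanders.

```bash
python3 - <<'E'
from h import *
s=np.load("s5.npy",allow_pickle=True).item()
ang=lambda p,q,z:np.degrees(np.arctan2(*(onz("wrist",*q,z,s)-onz("wrist",*p,z,s))[[1,0]]))
print("bar",ang((318,132),(320.5,162),.088),ang((309,150),(316,203),.088),"box edges",ang((241,108),(258,231),.055),ang((388,95),(394,217),.055),"screws",ang((249,119),(264,221),.055),ang((380,107),(388,210),.055))
a=cv2.imread("pics/top0.png").astype(int);b=cv2.imread("pics/t5.png").astype(int)
for n,(u,v) in dict(beaker=(345,163),tipbox=(260,184),bottle=(106,295),jar=(491,203)).items():
    print(n,np.abs(a-b)[v-22:v+22,u-28:u+28].mean().round(2))
hsv=cv2.cvtColor(b.astype(np.uint8),cv2.COLOR_BGR2HSV)
m=(((hsv[...,0]<12)|(hsv[...,0]>170))&(hsv[...,1]>90)&(hsv[...,2]>50)).astype(np.uint8);m[:245]=0;m[336:]=0;m[:,:205]=0;m[:,315:]=0
n,l,st,ce=cv2.connectedComponentsWithStats(m);print([(c.round(1).tolist(),int(t[4])) for c,t in zip(ce[1:],st[1:]) if t[4]>15])
E
```

```text
bar -84.57907104641514 -82.14411862482963 box edges -84.25780568559955 -83.73844911390253 screws -83.47159156094135 -82.36063521920038
beaker 20.44
tipbox 23.63
bottle 19.13
jar 33.57
[([229.6, 270.0], 107), ([259.0, 269.2], 103), ([288.9, 269.7], 104), ([288.9, 309.1], 105), ([228.3, 309.3], 111), ([258.2, 309.6], 109)]
```

```bash
python3 - <<'E'
import cv2,numpy as np
a=cv2.imread("pics/top0.png",0);b=cv2.imread("pics/t5.png",0)
print(np.median(cv2.absdiff(a,b)),a.mean(),b.mean())
for n,(u,v) in dict(beaker=(345,163),tipbox=(260,184),bottle=(106,295),jar=(491,203)).items():
    t=a[v-20:v+20,u-25:u+25];r=cv2.matchTemplate(b[v-30:v+30,u-35:u+35],t,cv2.TM_CCOEFF_NORMED);print(n,cv2.minMaxLoc(r)[1],cv2.minMaxLoc(r)[3])
cv2.imwrite("pics/t5v.png",b)
E
```

```text
21.0 96.09920572916667 107.71425130208333
beaker 0.9983711838722229 (10, 10)
tipbox 0.9994240403175354 (10, 10)
bottle 0.9984199404716492 (10, 10)
jar 0.3696427047252655 (20, 7)
```

View pics/t5.png

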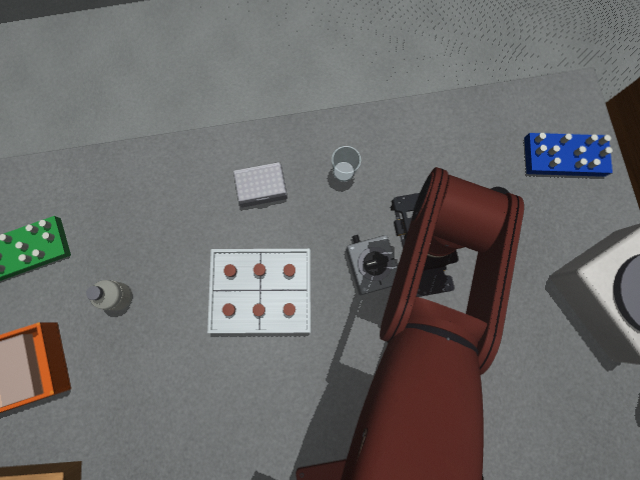

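The top view shows an even 2×3 layer at columns 230/259/289 and rows 270/309. The bystanders haven't moved; the jar is only hidden behind the arm.

```bash
python3 -c "
from bench import arm
print(arm.close_job())"
```

```text
the job is handed in; nothing more can be done
None
```

The six stoppers stand in an even 2×3 layer on the plate, about 40 mm or more apart, the isolator is turned fully on, and the job is handed in; the other things were left in place (the jar was hidden by the arm in the last picture).

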